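# Index a glass paperweight on by one hole

### The job

The paperweight on the indexing stand is to be marked at its next station. With the fingertips press the dished black knob down so that its pin comes out of the hole it is locked in, keep it down while you turn the table counter-clockwise (seen from above) to the very next hole, then let the knob go so that the pin springs fully up and locks there. Do not turn past that hole or the other way, do not lift or unseat the paperweight, and leave the things lying around where they are.

Things in the scene. Friction and masses are not known exactly. Their poses are not given: they have to be found in the camera images.
- index_stand: fixed indexing stand: grey base 200 mm wide, 22 mm high; over it a turning steel table (top at 38 mm) and, on the side facing roughly to the robot (its -x), an aluminium arc plate, 98 to 142 mm from the axis, top 66 mm above the bench, with an arc slot and four holes. Origin: on the vertical turning axis, at bench height; z up. On its +x side a thin scriber post, 105 mm high, 122 mm from the axis
- next_hole (a point): centre of the hole to go to, on the arc plate's top face, 66 mm above the bench. The four 17 mm holes lie 120 mm from the axis, 30 degrees apart, at -45, -15, +15 and +45 degrees from the stand's -x direction (counter-clockwise from above positive); the pin starts in the one at -15, this is the one at +15
- knob_dish (a point): centre of the floor of the dished black knob, 102 mm above the bench when up; moves with the knob. Knob 60 mm across, 18 mm high; in its top a round recess 50 mm wide, 8 mm deep, where shut fingertips can press down and push sideways against the rim. On a 14 mm vertical pin, 120 mm from the turning axis, on an arm of the turning table, with which it goes round
- plunger (a joint): how far the knob is pressed down, m: 0 = fully up (pin in a hole), 0.018 = bottom stop. Spring: about 5 N to start it, about 10 N at the bottom. The pin is clear of the plate from about 0.013; between holes the released pin rubs under the plate and springs up by itself at the next hole
- turntable (a joint): angle of the turning table, rad, growing counter-clockwise seen from above; 0 = start (locked, about 0.013 play either way), +0.524 = next hole, then +1.047; -0.524 = the hole behind. Turns with little friction (about 1 N at the knob) and stays where it is left
- paperweight: loose round glass paperweight, 82 mm across, 65 mm high, 0.45 kg, standing in a shallow wooden ring at the centre of the turning table. Origin under its centre, on the turning axis, 41 mm above the bench
- clear_weight: loose round clear glass weight, 82 mm across, 65 mm high, origin under its centre; a bystander
- pliers: red-handled pliers lying flat, 155 mm long, 14 mm high; a bystander
- cherry_block: dark wooden block 90 x 50 x 40 mm; a bystander
- paddle: steel paddle with a wooden handle lying flat, 370 mm long, 30 mm high; a bystander
- shears: shears with copper-coloured loop handles lying flat, 220 mm long, 14 mm high; a bystander
- wax_tin: round jar 70 mm across, 60 mm high; a bystander
- steel_strip: flat steel strip 160 x 30 x 4 mm; a bystander
Things that resemble listed ones, but are neither listed nor needed, are in the scene too. Of the things that look like the paperweight, the middle-sized one is meant.

How it is judged:
On the way, in this order (a step that is already met when the one before it is completed fails the run):
1. the knob is pressed in at the old hole (value of joint plunger above 0.0105 m and value of joint turntable below 0.12 rad), for 0.05 s.
2. the pin has sprung up in the next hole counter-clockwise (value of joint turntable between 0.49 and 0.56 rad and value of joint plunger below 0.003 m), for 0.2 s.
At the end, for the whole second after the job is handed in: the table rests locked one hole on, counter-clockwise (0.49 to 0.56 rad from the start), the knob fully up (within 2 mm), the paperweight upright in its ring within 8 mm of the axis (value of joint turntable between 0.49 and 0.56 rad and value of joint plunger below 0.002 m and velocity of joint turntable between -0.05 and 0.05 rad/s and horizontal distance between paperweight and index_stand below 0.008 m and angle between paperweight's own z axis and vertical below 0.06 rad and z of paperweight in the frame of index_stand below 0.045 m); the robot touches nothing.
It fails at once if the table was turned past the next hole (more than 0.75 rad) (value of joint turntable above 0.75 rad).
It fails at once if the table was turned the wrong way (clockwise by more than 0.15 rad) (value of joint turntable below -0.15 rad).
It fails at once if the paperweight was lifted by 8 mm, tipped or knocked out of its ring (z of paperweight in the frame of index_stand above 0.049 m or angle between paperweight's own z axis and vertical above 0.2 rad or horizontal distance between paperweight and index_stand above 0.015 m).
It fails at once if something lying around was lifted or shifted by more than 20 mm (distance of any of clear_weight, pliers, cherry_block, paddle, shears, wax_tin, steel_strip from where it was at the start of the episode above 0.02 m).
It also fails if it takes over 35 s, if anything falls off the work surface, if the arm or the gripper's body presses on something with over 40 N, if the wrist force passes 120 N, or if a joint passes its speed limit or range.

### The arm

A 7-joint arm with a two-finger parallel gripper is mounted at the origin on the work surface. World frame = base frame: x ahead of the robot, y to its left, z up, the work surface at z = 0. Lengths are in m, angles in rad, forces in N, time in s.
With the tool pointing down it reaches from about 0.425 to 0.925 m from the base axis. Payload 6.8 kg.
Tool frame: the origin (TCP) lies midway between the tips of the shut fingers; the grasp point (between the pads) lies 19 mm behind it; z points along the fingers, y is the direction in which the jaws open and shut (so a half turn about z gives the same grasp; the last joint's range is limited). The gripper opens to 85 mm and grips with 20 to 120 N. Pads are 22 mm wide; open, the fingers measure 114 mm over their backs; the gripper's body (76 mm by 85 mm) begins 54 mm behind the grasp point. The pads swing forward as they close: fully open they stand 13 mm farther back than shut.
Start: joints at [1.072, 0.477, 0.022, 1.555, -0.011, 1.109, -0.083], TCP at [0.257, -0.624, 0.231] pointing down, gripper open.
Joint ranges: [-2.96, 2.96], [-0.34, 2.1], [-1.41, 1.46], [0.24, 2.44], [-1.37, 4.51], [0.17, 1.92], [-2.96, 2.96]. Speed limits (rad/s): [2.39, 2.39, 3.14, 3.14, 3.14, 3.14, 3.14].

### API

Orientations are given as a rotation vector (axis times angle).
In Python, from bench import r gives the robot as it stands. The module is installed in compiled form; this text tells all that it offers.
- The arm moves only by the tool apply_moves, never from a script. Its argument "plan" is a list that holds one entry, the list of rows, each a list of 7 numbers: the turn, a rotation vector about the tool's x, y, z scaled (see below), then the shift along the tool's x, y, z scaled (see below), then the closure, from -1 (fully open) to 1 (shut). In form: [[[wx, wy, wz, tx, ty, tz, grip], ...]]. A call has 1 to 12 rows; each row is the pose to reach, as a shift and turn from the pose commanded when the call began, along the tool's axes at that moment, turning the shorter way round; what a row does not reach only later rows make up. The controller multiplies each number of a shift by 0.4 m and each number of a turn by 180 degrees. A row lasts 1/12 s, in which the tool goes at most 41.7 mm and 7.16 degrees, less where a joint would pass 70% of its speed; a pose out of reach is approached as far as the arm can. A call with a number of a shift or a turn outside -1 to 1 is refused whole. A call with a gripper value outside its range is refused whole. The fingers move at their own pace and stop on an object; "force" is the grip in N (left out, the last holds). Time passes only in rows, so rows that repeat a pose let the fingers close. It gives the time, the measured TCP pose, the force and the opening at its end, in the units of the state.
- r.get_obs(): the state, without advancing time (a new reading comes with each control period).
- r.grab_frame(name): name is "scene" or "top" or "wrist"; returns a dict with "pixels" (400x640x3 uint8, blue, green, red), "fx", "fy", "cx", "cy" (pixels), "pose" (4x4, takes a point from camera to world coordinates). Camera axes: x right, y up, looking along -z (the intrinsics and any distortion apply to the point x, -y, -z); pixel columns grow to the right and rows downward; lengths in m; the calibration is good to about 2 mm. A picture is of the moment at which its call begins. There is no depth.
- r.hand_in(): hands the job in, once; it reports no verdict.
The state is a dict: "clock": time; "joints": joint angles; "qvel": joint speeds; "tau": joint torques, N m; "tcp_pos": TCP position; "orientation": TCP orientation; "contact_force": force on the tool from outside, world axes, zero at the start; "moment": the same for the moment, N m; "grip_width": finger opening in m.
Only numpy, scipy, OpenCV 4.12 (cv2) and the standard library are available. Lean on these libraries where they do the work, as an engineer would, in place of code of your own. Each camera call takes 0.05 s, during which the arm holds its last target. There are 200 camera calls.

## Working session

There is one attempt and no reset: what is moved stays moved. The work goes in short steps, Python scripts to look and compute and a tool call to move; the robot and the scene stay as the last step left them, time stands still between calls to the robot, and variables do not carry over. Pictures are saved under pics/ and viewed, on a budget of 10 in all, crops included, one or two more only if the job needs it, and the job is handed in when it is done.

Besides the shell and the picture viewer there is one more tool, called by a JSON object that holds its "op" and its "data". apply_moves: Moves the arm, as the interface text tells. Its arguments: {"type":"object","properties":{"plan":{"type":"array","items":{"type":"array","items":{"type":"array","items":{"type":"number","minimum":-1,"maximum":1}}}},"force":{"type":"number"}},"required":["plan"]}

```bash
mkdir -p pics
python3 - <<'E'
from bench import r
import cv2,json
o=r.get_obs();print(o)
for n in("scene","top"):
    f=r.grab_frame(n);cv2.imwrite(f"pics/{n}0.png",f["pixels"]);print(n,{k:f[k] for k in f if k!="pixels"})
E
```

```text
{'clock': 0.0, 'joints': array([ 1.0718834 ,  0.47776788,  0.02234367,  1.5564543 , -0.01152117,
        1.10931111, -0.08309421]), 'qvel': array([-1.60094288e-04,  8.57726960e-05, -7.05663400e-04, -1.17064830e-03,
       -7.90180115e-04,  9.32080456e-04, -1.69144660e-03]), 'tau': array([-5.77545215e-04, -5.96465850e+01,  1.60749145e+00, -2.81207246e+01,
        1.24411707e-02,  9.41237173e-03, -1.82558540e-05]), 'tcp_pos': array([ 0.25689665, -0.6235575 ,  0.23034619]), 'orientation': array([-3.08008154e+00, -6.09670273e-01,  7.31350367e-04]), 'contact_force': array([-0.09688583, -0.15285473,  0.11981871]), 'moment': array([-0.03342259,  0.02511107, -0.00708074]), 'grip_width': 0.08522460904588085}
scene {'fx': 406.3099160571523, 'fy': 406.3099160571523, 'cx': 317.14318593556857, 'cy': 196.35609417923305, 'pose': array([[ 0.47647304, -0.51960214,  0.70921581,  1.72308019],
       [ 0.87906673,  0.2680996 , -0.39416277, -0.64124711],
       [ 0.01466735,  0.81125595,  0.58450718,  1.04177355],
       [ 0.        ,  0.        ,  0.        ,  1.        ]])}
top {'fx': 504.02300512013704, 'fy': 504.02300512013704, 'cx': 321.55770560895405, 'cy': 198.12042318143415, 'pose': array([[ 4.11346707e-03,  9.85546002e-01, -1.69358074e-01,
         3.13936010e-01],
       [-9.99991536e-01,  4.04049098e-03, -7.75531520e-04,
        -9.80152310e-04],
       [-8.00322189e-05,  1.69359831e-01,  9.85554281e-01,
         1.70595918e+00],
       [ 0.00000000e+00,  0.00000000e+00,  0.00000000e+00,
         1.00000000e+00]])}
```

View pics/top0.png

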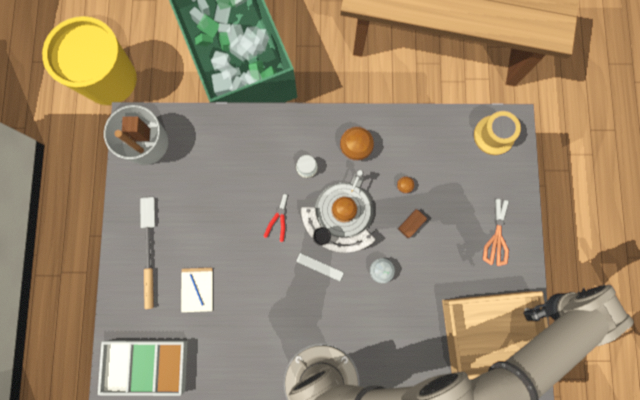

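View pics/scene0.png

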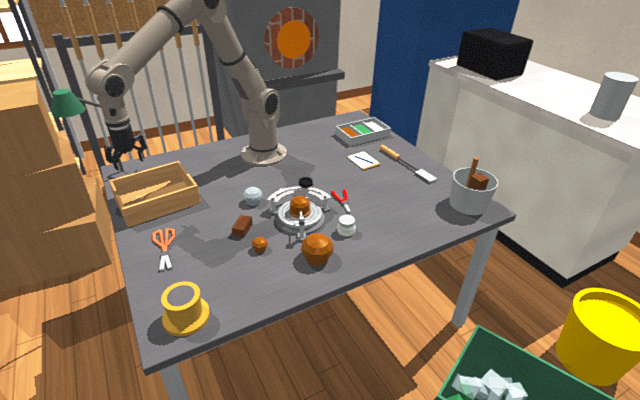

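```bash
cat > h.py <<'E'
import numpy as np,cv2
from bench import r
def ray(f,u,v,z):
    P=f["pose"];d=P[:3,:3]@np.array([(u-f["cx"])/f["fx"],-(v-f["cy"])/f["fy"],-1]);o=P[:3,3]
    return o+d*(z-o[2])/d[2]
def blobs(m,amin=30):
    n,l,s,c=cv2.connectedComponentsWithStats(m.astype(np.uint8));return [(c[i].round(1),s[i]) for i in range(1,n) if s[i][4]>=amin]
E
python3 - <<'E'
from h import *
for n in("top","scene"):
    f=r.grab_frame(n);im=f["pixels"];hsv=cv2.cvtColor(im,cv2.COLOR_BGR2HSV)
    x0,y0=(280,160) if n=="top" else (230,150)
    sub=np.zeros(im.shape[:2],bool);sub[y0:y0+110,x0:x0+120]=1
    for nm,m,z in(("amber",(hsv[...,0]<18)&(hsv[...,1]>150)&(hsv[...,2]>70),.07),("black",im.max(2)<40,.106)):
        for c,s in blobs(m&sub):print(n,nm,c,s,ray(f,*c,z).round(4))
    if n=="top":
        cv2.imwrite("pics/c1.png",cv2.resize(im[y0:y0+110,x0:x0+120],None,fx=5,fy=5,interpolation=2))
E
```

```text
top amber [344.3 208.8] [333 198  24  23 422] [ 0.5598 -0.0745  0.07  ]
top amber [282.2 227.5] [280 215   5  26 103] [0.4973 0.1282 0.07  ]
scene amber [345.  194.5] [343 189   5  12  42] [0.5852 0.1225 0.07  ]
scene amber [336.3 196.2] [331 190  12  13  42] [0.579  0.0844 0.07  ]
scene amber [299.4 205.8] [290 196  20  21 322] [ 0.568  -0.0789  0.07  ]
scene amber [242.4 223.5] [233 215  18  21 199] [ 0.5684 -0.3162  0.07  ]
scene amber [316.8 246.9] [302 233  31  27 676] [ 0.8087 -0.1308  0.07  ]
scene amber [259.2 244. ] [252 237  15  16 178] [ 0.7021 -0.3029  0.07  ]
scene black [305.3 182.2] [299 178  13  10  77] [ 0.4771 -0.006   0.106 ]
```

View pics/c1.png

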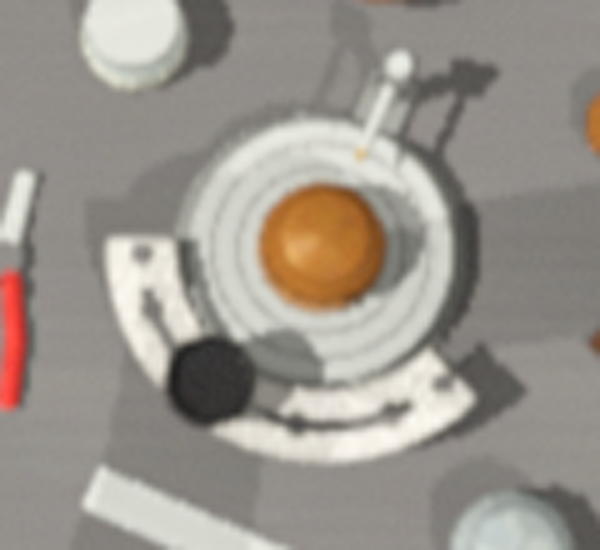

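The top crop shows the middle-sized amber paperweight at (344,209) in the stand's ring. It is neither the big one at (356,143) nor the small one at (405,185). The black knob is at (322,236) on the arc plate and the post is at (360,172). Next I compute the knob and hole positions.

Run:
```python
from h import *
f=r.grab_frame("top");im=f["pixels"]
m=im.max(2)<75; sub=np.zeros_like(m);sub[222:250,308:336]=1
for c,s in blobs(m&sub):print(c,s); 
c,s=max(blobs(m&sub),key=lambda b:b[1][4]);k=ray(f,*c,.106)
a=ray(f,344.3,208.9,.072)
print("axis",a,"knob",k)
for t,u,v,z in(("h-45",143,252,.066),("h?",297,424,.066),("h?",395,410,.066),("h+45",445,383,.066),("s",150,300,.066),("post",398,62,.105),("knob",212,380,.106)):
    p=ray(f,280+u/5-.4,160+v/5-.4,z);d=p[:2]-a[:2];print(t,p.round(4),np.hypot(*d).round(4),np.degrees(np.arctan2(d[1],d[0])).round(1))
```

```text
[321.7 235.8] [314 228  17  17 230]
axis [ 0.55917646 -0.07437442  0.072     ] knob [ 0.46729722 -0.00067376  0.106     ]
h-45 [0.5559 0.0441 0.066 ] 0.1185 91.6
h? [ 0.4434 -0.057   0.066 ] 0.1171 171.5
h? [ 0.4527 -0.1208  0.066 ] 0.1161 -156.4
h+45 [ 0.4705 -0.1535  0.066 ] 0.1189 -138.3
s [0.5242 0.0392 0.066 ] 0.1189 107.1
post [ 0.6757 -0.1218  0.105 ] 0.1258 -22.1
knob [ 0.4679 -0.0016  0.106 ] 0.1167 141.4
```

{"op": "apply_moves", "data": {"plan": [[[0, 0, 0, 0.538, -0.622, 0, 1], [0, 0, 0, 0.538, -0.622, 0, 1], [0, 0, 0, 0.538, -0.622, 0, 1], [0, 0, 0, 0.538, -0.622, 0, 1], [0, 0, 0, 0.538, -0.622, 0, 1], [0, 0, 0, 0.538, -0.622, 0, 1], [0, 0, 0, 0.538, -0.622, 0, 1], [0, 0, 0, 0.538, -0.622, 0, 1], [0, 0, 0, 0.538, -0.622, 0, 1]]], "force": 40}}

```text
clock: 1.0
tcp_pos: [0.3642, -0.3048, 0.2315]
orientation: [-3.077, -0.625, -0.002]
contact_force: [0.2, -0.3, 0.1]
grip_width: -0.0
```

{"op": "apply_moves", "data": {"plan": [[[0, 0, 0, 0.538, -0.622, 0.1, 1], [0, 0, 0, 0.538, -0.622, 0.1, 1], [0, 0, 0, 0.538, -0.622, 0.1, 1], [0, 0, 0, 0.538, -0.622, 0.1, 1], [0, 0, 0, 0.538, -0.622, 0.1, 1], [0, 0, 0, 0.538, -0.622, 0.1, 1], [0, 0, 0, 0.538, -0.622, 0.1, 1], [0, 0, 0, 0.538, -0.622, 0.1, 1], [0, 0, 0, 0.538, -0.622, 0.1, 1], [0, 0, 0, 0.538, -0.622, 0.1, 1], [0, 0, 0, 0.538, -0.622, 0.1, 1]]]}}

```text
clock: 1.92
tcp_pos: [0.4654, -0.0007, 0.1911]
orientation: [3.082, 0.61, -0.001]
contact_force: [0.4, -0.6, -0.4]
grip_width: 0.0
```

Run:
```python
from h import *
o=r.get_obs();print(o["clock"],o["tcp_pos"],o["orientation"],o["joints"].round(3),o["contact_force"],o["grip_width"])
f=r.grab_frame("wrist");cv2.imwrite("pics/w1.png",f["pixels"])
m=f["pixels"].max(2)<75
P=f["pose"]
for p in([.4655,.0006,.110],list(o["tcp_pos"]),[.4404,-.0563,.066]):
    q=P[:3,:3].T@(np.array(p)-P[:3,3]);print(f["cx"]-f["fx"]*q[0]/q[2],f["cy"]+f["fy"]*q[1]/q[2])
for c,s in blobs(m,200):print(c,s,ray(f,*c,.108).round(4))
```

```text
1.9167 [ 0.46539929 -0.00069415  0.19114194] [ 3.08151058e+00  6.10034289e-01 -1.01884640e-03] [ 0.224  0.208 -0.4    2.06   0.104  0.893 -1.414] [ 0.36504042 -0.58613344 -0.4271035 ] 4.0737871084090554e-05
320.2282156283454 203.23140238057056
322.6976261189337 261.21020115922073
369.98520479889635 235.11348728249646
[216.7  58.2] [ 190    0   47  126 1251] [0.5289 0.0962 0.108 ]
[591.3  26.6] [ 545    0   80   68 1420] [ 0.6323 -0.1088  0.108 ]
[168.3  57.9] [138  25  64  66 641] [0.5177 0.1241 0.108 ]
[336.5  94.7] [329  54  23  94 565] [0.5372 0.0187 0.108 ]
[330.3 198.1] [ 277  155  178   84 6467] [ 0.4711 -0.0048  0.108 ]
[564.6 204.1] [  440   162   200    92 11023] [ 0.53   -0.1605  0.108 ]
[614.6 255.5] [589 240  51  31 582] [ 0.5099 -0.2188  0.108 ]
[320.5 352. ] [   48   242   547   158 39206] [ 0.3444 -0.0493  0.108 ]
[627.7 326.4] [ 609  263   31  137 3052] [ 0.4614 -0.2684  0.108 ]
[479.8 298.7] [442 283  60  45 855] [ 0.439  -0.1449  0.108 ]
```

View pics/w1.png

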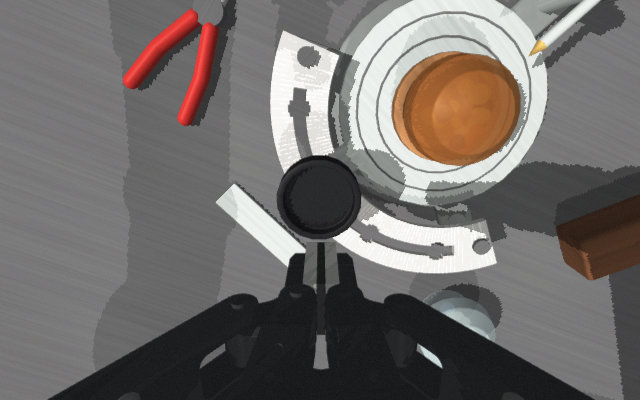

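The wrist view shows the knob rim centred at about (319,197). That is 6 px further along tool x than predicted, about 3 mm, so I correct by 2 mm and press.

{"op": "apply_moves", "data": {"plan": [[[0, 0, 0, 0.005, -0.002, 0.08, 1], [0, 0, 0, 0.005, -0.002, 0.15, 1], [0, 0, 0, 0.005, -0.002, 0.2, 1], [0, 0, 0, 0.005, -0.002, 0.22, 1], [0, 0, 0, 0.005, -0.002, 0.235, 1], [0, 0, 0, 0.005, -0.002, 0.25, 1], [0, 0, 0, 0.005, -0.002, 0.26, 1], [0, 0, 0, 0.005, -0.002, 0.265, 1], [0, 0, 0, 0.005, -0.002, 0.265, 1], [0, 0, 0, 0.005, -0.002, 0.265, 1]]]}}

```text
clock: 2.8
tcp_pos: [0.4673, 0.0013, 0.0867]
orientation: [3.082, 0.608, 0.001]
contact_force: [-4.4, 2.6, 9.3]
grip_width: 0.0
```

{"op": "apply_moves", "data": {"plan": [[[0, 0, 0, 0, 0, 0.0025, 1], [0, 0, 0, -0.01, 0.005, 0.0025, 1], [0, 0, 0, -0.021, 0.011, 0.0025, 1], [0, 0, 0, -0.032, 0.018, 0.0025, 1], [0, 0, 0, -0.043, 0.026, 0.0025, 1], [0, 0, 0, -0.053, 0.034, 0.0025, 1], [0, 0, 0, -0.063, 0.043, 0.0025, 1], [0, 0, 0, -0.073, 0.053, 0.0025, 1], [0, 0, 0, -0.073, 0.053, 0.0025, 1]]]}}

```text
clock: 3.55
tcp_pos: [0.4501, -0.031, 0.0865]
orientation: [3.081, 0.606, 0.007]
contact_force: [-0.6, -0.8, 9.0]
grip_width: 0.0004
```

Run:
```python
from h import *
f=r.grab_frame("top");im=f["pixels"]
g=r.grab_frame("scene")["pixels"]
a=cv2.resize(im[160:270,270:390],(600,550),interpolation=2);b=cv2.resize(g[130:250,230:350],(550,550),interpolation=2)
cv2.imwrite("pics/p2.png",cv2.resize(np.hstack([a,b]),(800,383)))
```

```text
(no output)
```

View pics/p2.png

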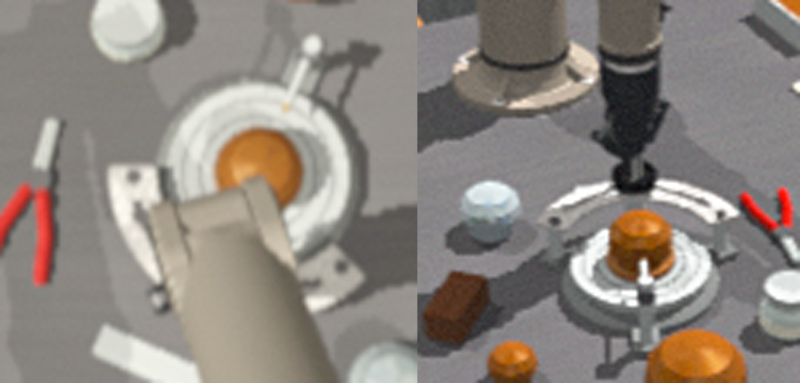

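The knob is following the fingers: it sits round the tip at about (633,180), and 9 N downward with almost no lateral force fits that. Next I lift about 5 mm so the pin rubs under the plate, and push on towards the hole.

{"op": "apply_moves", "data": {"plan": [[[0, 0, 0, -0.01, 0.008, 0, 1], [0, 0, 0, -0.0185, 0.016, -0.006, 1], [0, 0, 0, -0.0185, 0.016, -0.0125, 1], [0, 0, 0, -0.024, 0.023, -0.0125, 1], [0, 0, 0, -0.029, 0.03, -0.0125, 1], [0, 0, 0, -0.034, 0.037, -0.0125, 1], [0, 0, 0, -0.038, 0.0435, -0.0125, 1], [0, 0, 0, -0.0425, 0.05, -0.0125, 1], [0, 0, 0, -0.0425, 0.05, -0.0125, 1]]]}}

```text
clock: 4.4
tcp_pos: [0.4411, -0.0542, 0.0897]
orientation: [-3.082, -0.61, -0.003]
contact_force: [2.0, 0.6, 2.3]
grip_width: -0.0
```

{"op": "apply_moves", "data": {"plan": [[[0, 0, 0, -0.001, 0.005, -0.003, 1], [0, 0, 0, -0.003, 0.01, -0.003, 1], [0, 0, 0, -0.004, 0.015, -0.003, 1], [0, 0, 0, -0.005, 0.019, -0.003, 1], [0, 0, 0, -0.005, 0.019, -0.003, 1]]]}}

```text
clock: 4.82
tcp_pos: [0.4409, -0.063, 0.0905]
orientation: [3.081, 0.61, -0.002]
contact_force: [-0.2, -4.0, 5.9]
grip_width: 0.0001
```

Run:
```python
from h import *
o=r.get_obs();print(o["tcp_pos"],o["contact_force"],o["moment"])
f=r.grab_frame("scene");g=f["pixels"]
w=r.grab_frame("wrist")["pixels"]
print(r.get_obs()["contact_force"])
a=cv2.resize(g[140:230,255:345],(400,400),interpolation=2);b=cv2.resize(w[50:350,170:470],(400,400))
cv2.imwrite("pics/p3.png",np.hstack([a,b]))
```

```text
[ 0.44089748 -0.06297389  0.09054792] [-0.17028539 -3.95079833  5.90960322] [-0.92219555  0.02332475 -0.04706302]
[-0.20333965 -3.25025742  5.21272955]
```

View pics/p3.png

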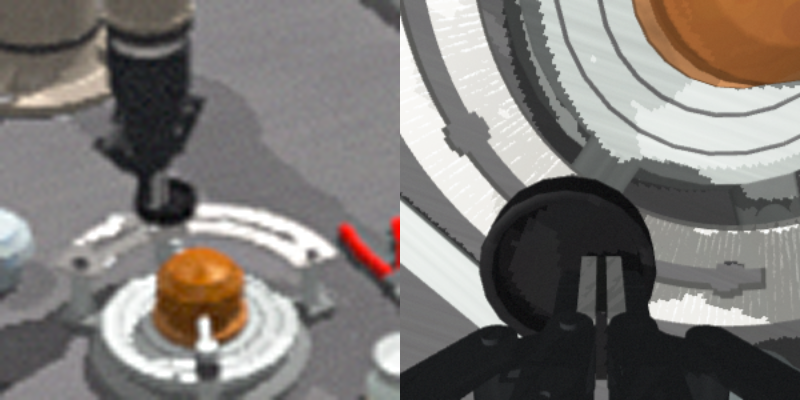

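{"op": "apply_moves", "data": {"plan": [[[0, 0, 0, 0, 0, -0.005, 1], [0, 0, 0, 0, 0, -0.01, 1], [0, 0, 0, 0, 0, -0.014, 1], [0, 0, 0, 0, 0, -0.014, 1]]]}}

```text
clock: 5.25
tcp_pos: [0.4409, -0.0624, 0.0964]
orientation: [3.081, 0.61, -0.001]
contact_force: [-1.0, 0.2, 7.7]
grip_width: -0.0
```

The dish floor still pushes up at z = 0.096, so the pin is in the hole. I lift off straight up.

{"op": "apply_moves", "data": {"plan": [[[0, 0, 0, 0, 0, -0.01, 1], [0, 0, 0, 0, 0, -0.03, 1], [0, 0, 0, 0, 0, -0.1, 1], [0, 0, 0, 0, 0, -0.2, 1], [0, 0, 0, 0, 0, -0.3, 1], [0, 0, 0, 0, 0, -0.3, 1]]]}}

```text
clock: 5.75
tcp_pos: [0.4452, -0.0616, 0.2234]
orientation: [3.078, 0.61, 0.018]
contact_force: [1.6, 0.2, -0.5]
grip_width: 0.0003
```

{"op": "apply_moves", "data": {"plan": [[[0, 0, 0, -0.1, 0.4, 0, 1], [0, 0, 0, -0.1, 0.4, 0, 1], [0, 0, 0, -0.1, 0.4, 0, 1], [0, 0, 0, -0.1, 0.4, 0, 1], [0, 0, 0, -0.1, 0.4, 0, 1], [0, 0, 0, -0.1, 0.4, 0, 1]]]}}

```text
clock: 6.25
tcp_pos: [0.4646, -0.2273, 0.2161]
orientation: [-3.083, -0.603, 0.0]
contact_force: [-0.5, 1.9, 0.4]
grip_width: -0.0
```

Run:
```python
from h import *
o=r.get_obs();print(o["clock"],o["tcp_pos"],o["contact_force"])
f=r.grab_frame("top");im=f["pixels"];g=r.grab_frame("scene")["pixels"]
m=im.max(2)<75;a=ray(f,344.3,208.9,.072)
for x in((.4404,-.0563,.106),):
    q=f["pose"][:3,:3].T@(np.array(x)-f["pose"][:3,3]);print("pred",f["cx"]-f["fx"]*q[0]/q[2],f["cy"]+f["fy"]*q[1]/q[2])
for c,s in blobs(m,60):
    if 300<c[0]<380 and 200<c[1]<270:
        p=ray(f,*c,.106);d=(p-a)[:2];print(c,s,p,np.hypot(*d),np.degrees(np.arctan2(d[1],d[0])))
A=cv2.resize(im[170:260,295:385],(400,400),interpolation=2);b=cv2.resize(g[150:240,255:345],(400,400),interpolation=2)
cv2.imwrite("pics/p4.png",np.hstack([A,b]))
```

```text
6.25 [ 0.46459634 -0.22734902  0.21610128] [-0.49677389  1.85125364  0.42550515]
pred 339.20793505773315 244.3391283299809
[338.9 243.5] [331 236  17  17 218] [ 0.44305471 -0.05532813  0.106     ] 0.11767336901546768 170.68528343946952
```

View pics/p4.png

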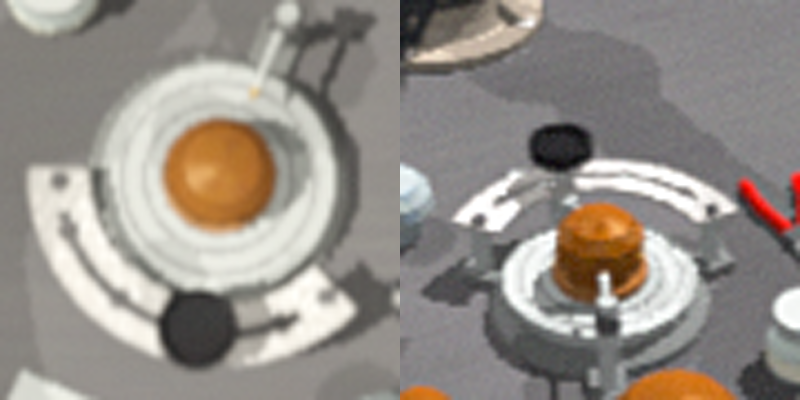

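The knob is now at (339,243.5) in the top view, turned 29.4° = 0.513 rad. The paperweight is still seated. I check the knob height with both views, using the start pictures as the reference.

Run:
```python
from h import *
F={n:r.grab_frame(n) for n in("top","scene")}
def tri(t,s):
    A=[];b=[]
    for f,(u,v) in((F["top"],t),(F["scene"],s)):
        o=f["pose"][:3,3];d=ray(f,u,v,0)-o;d/=np.linalg.norm(d);M=np.eye(3)-np.outer(d,d);A.append(M);b.append(M@o)
    return np.linalg.lstsq(np.vstack(A),np.hstack(b),rcond=None)[0]
def pick(im,th,x,y):
    m=im.max(2)<th;s=np.zeros_like(m);s[y-14:y+14,x-12:x+12]=1;return max(blobs(m&s),key=lambda q:q[1][4])[0]
t0,s0=cv2.imread("pics/top0.png"),cv2.imread("pics/scene0.png")
print("start",tri(pick(t0,75,322,236),pick(s0,60,305,182)));print("now",tri(pick(F["top"]["pixels"],75,339,243),pick(F["scene"]["pixels"],60,292,183)))
print(r.get_obs()["contact_force"])
```

```text
start [ 0.46761378 -0.00131923  0.09946458]
now [ 0.44365371 -0.05640052  0.09952916]
[ 0.52079886 -0.32033237  0.26901858]
```

Same knob height as at the start (99.5 against 99.5 mm), so it is fully up.

```bash
python3 -c "
from bench import r
print(r.hand_in())"
```

```text
the job is handed in; nothing more can be done
None
```

I pressed the knob down about 15 mm, turned the table counter-clockwise to the next hole and let the knob spring up there. I then moved the arm clear and handed in at about 6.5 s; hand-in reports no verdict.

- **Table angle:** the top camera showed the knob turned 29.4° (0.513 rad), inside the 0.49–0.56 band.
- **Knob height:** both views together gave 99.5 mm before and after, so it is fully up. The true mid-height is nearer 101–106 mm, so this method reads low and only the comparison counts.
- **Paperweight:** it looks upright and centred in its ring.
- **Things lying around:** the arm stayed well above them, and those in the last close-ups looked unmoved. I did not measure any of them.
- **Robot:** free of contact, with the last force reading under 1 N.
- **Unexplained:** just before release there was a forward side force of about 4 N on the fingers. It went away as I lifted.

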